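Press a stuck bush out of a model-aircraft wheel with a drift from the roll-top store

TASK

Roll the tambour door of the bench store fully open and take out the slim drift. Push the brass bush down out of the wheel's bore with the drift's thin end until the bush stands on the plate underneath, then put the drift back upright in its empty rack hole and roll the door fully shut. Leave the thick drift in its hole and do not disturb the glue bottle, screwdriver or spool.

Things in the scene. Friction and masses are not known exactly. Their poses are not given: they have to be found in the camera images.
- store: Fixed roll-top tool store, 340 (x) by 260 (y) by 205 mm high: two grey half-round end cheeks 12 mm thick, slatted wooden door between. Origin: centre of its underside on the bench; -x is its front, towards the robot; turned up to 0.15 rad. A fixed curved front panel rises 145 mm. Inside is a wooden rack with two holes, its top 120 mm above the bench.
- track_axis (a point): Axis of the door's circular track, along the store's y: middle of the store, 35 mm above the bench. The point has the store's axes; the cheeks' rims lie 170 mm from it. With the door open, the opening above the rack runs from 118 mm in front of this axis to 65 mm behind it, 236 mm wide.
- tambour (a joint): Door angle along its track about track_axis, rad: 0 = shut, 1.257 (72 degrees) = fully open; grows as the strip goes up, over the top and away from the robot (positive about the store's +y). Starts 0 to 0.10. Friction holds it where it is left; 3 to 7 N at the strip moves it. Slats 7 mm thick, outer face 164 mm from the axis; open, they stand over the store's back.
- pull_edge (a point): Middle of the outer edge of the door's pull strip: dark wood, 160 mm long (store's y), 7 mm thick, standing 27 mm radially out of the leading slat; the edge is 190 mm from track_axis, at 46.5 degrees above the front horizontal when shut and 118.5 when open. Either face can be pushed. The point turns with the door.
- rack_hole0 (a point): Centre of the mouth of one rack hole, at store x -10 mm, y +45 mm, 120 mm above the bench. Round through hole 25 mm wide in a 12 mm plate; either drift may stand in it.
- rack_hole1 (a point): The other rack hole, at store y -45 mm, the same.
- drift: Slim steel drift, 0.16 kg, 120 mm long, upright in one of the rack holes, resting on its collar (origin 50 mm above the bench). Origin: centre of the bottom end; z points up along it. Shank 12 mm thick from 0 to 70 mm, collar 38 mm wide from 70 to 75 mm, round grip 18 mm thick from 75 to 120 mm.
- thick_drift: Thick steel drift in the other rack hole, to be left there. The same lengths, but shank 21 mm (does not enter the bore) and grip 28 mm thick. Origin: centre of the bottom end.
- stand: Fixed press stand: dark plate 110 by 100 by 6 mm with two rails 22 mm high that carry a model-aircraft wheel (82 mm wide rubber tyre, aluminium hub, 25 mm thick) lying flat, its underside 28 mm and its top 53 mm above the bench. Origin: centre of the plate's underside, under the bore.
- bore_mouth (a point): Centre of the upper mouth of the wheel's vertical bore, 19 mm wide, open at both ends, 53 mm above the bench.
- bush (a joint): How far the brass bush has been pushed down, m: 0 = as built, its top 6 mm below the mouth; starts 0 to 0.005; out of the bore from 0.019; 0.025 = standing on the plate. It is tight: a steady push of about 7 to 12 N down is needed all the way, and it stays where it is left.
- bush_top (a point): Centre of the top face of the brass bush (18 mm wide, 16 mm long); 22 mm above the bench when it stands on the plate.
- glue: White glue bottle, 48 mm wide, 110 mm high, standing on the bench, bystander. Origin: centre of its underside.
- screwdriver: Screwdriver 190 mm long lying on the bench, bystander. Origin: middle of its underside.
- spool: Copper wire spool, 52 mm wide, 40 mm high, standing on the bench, bystander. Origin: centre of its underside.
Things that resemble listed ones, but are neither listed nor needed, are in the scene too. Leave any green or purple look-alike of the stand alone.

How it is judged:
By the outcome, as a careful person would: the job done as asked, in the order asked, and still so for the second after the job is handed in, with the robot touching nothing.
It also fails if it takes over 72 s, if anything falls off the work surface, if the arm or the gripper's body presses on something with over 40 N, if the wrist force passes 120 N, or if a joint passes its speed limit or range.

ROBOT

A 6-joint arm with a two-finger parallel gripper is mounted at the origin on the work surface. World frame = base frame: x ahead of the robot, y to its left, z up, the work surface at z = 0. Lengths are in m, angles in rad, forces in N, time in s.
With the tool pointing down it reaches from about 0.3 to 0.875 m from the base axis. Payload 6.4 kg.
Tool frame: the origin (TCP) lies on the centre line of the jaws, within the pads' length; the fingertips stand 25 mm ahead of it and the grasp point (between the pads) lies 6 mm ahead of it; z points along the fingers, y is the direction in which the jaws open and shut (so a half turn about z gives the same grasp; the last joint's range is limited). The gripper opens to 88 mm and grips with 3 to 60 N. Pads are 18 mm wide; open, the fingers measure 123 mm over their backs; the gripper's body (75 mm by 187 mm) begins 45 mm behind the grasp point.
Start: joints at [-1.52, 0.181, 1.607, -0, 1.354, -0.206], TCP at [0.146, -0.556, 0.264] pointing down, gripper open.
Joint ranges: [-2.99, 2.99], [-0.89, 2.07], [0.3, 2.58], [-1.14, 4.28], [0, 2.63], [-3.12, 3.12]. Speed limits (rad/s): [2.57, 2.57, 3.01, 3.14, 3.14, 3.14].

INTERFACE

Orientations are given as [roll, pitch, yaw] about the fixed x, y, z axes, in that order (R = Rz(yaw) Ry(pitch) Rx(roll)).
In Python, from rig import monitor, vision, bot, finder gives the robot as it stands.
- The arm moves only by the tool apply_moves, never from a script. Its argument "targets" is a list that holds one entry, the list of rows, each a list of 7 numbers: the turn, a rotation vector about the tool's x, y, z in rad, then the shift along the tool's x, y, z in cm, then the finger opening in cm, from 0 to 8.81. In form: [[[rx, ry, rz, dx, dy, dz, hand], ...]]. A call has 1 to 5 rows; each row is the pose to reach, as a shift and turn from the pose commanded when the call began, along the tool's axes at that moment; what a row does not reach only later rows make up. A row lasts 1/10 s, in which the tool goes at most 50 mm and 8.59 degrees, less where a joint would pass 70% of its speed; a pose out of reach is approached as far as the arm can. A call with a gripper value outside its range is refused whole. The fingers move at their own pace and stop on an object; "force" is the grip in N (left out, the last holds). Time passes only in rows, so rows that repeat a pose let the fingers close. It gives the time, the measured TCP pose, the force and the opening at its end, in the units of the state.
- monitor.get_state(): the state, without advancing time (a new reading comes with each control period).
- vision.grab_frame(name): name is "side" or "top" or "wrist"; returns a dict with "color" (480x640x3 uint8, red, green, blue), "fx", "fy", "cx", "cy" (pixels), "camera_from_world" (4x4, takes a point from world to camera coordinates). Camera axes: x right, y down, z forward; pixel columns grow to the right and rows downward; lengths in m; the calibration is good to about 2 mm. A picture is of the moment at which its call begins. There is no depth.
- bot.job_done(): hands the job in, once; it reports no verdict.
Trained networks look in a picture, given as the dict that the camera call returned (one of the last four; its "shot" number tells which), for a name from the list of things; names that differ only in an ending like _2 or _b are one class to them, and where a whole thing is asked for, a point or a joint stands for the part that bears it (a point fixed in the world has none). Each returns a list of dicts, best first, with "p" (0 to 1); they miss things now and then, are a little off and sometimes report something else, mostly with a low value. They report only what shows in the picture. A call takes as long as a camera call. They do not tell look-alikes from the thing itself.
- finder.search_frame(target, picture): "box" ([left, top, width, height] in pixels, round what is visible of it).
- finder.pinpoint(target, picture): "xy" ([column, row] in pixels: a listed point, or the origin of a listed thing).
The state is a dict: "time_s": time; "joints": joint angles; "joint_vel": joint speeds; "joint_torque": joint torques, N m; "eef_pos": TCP position; "eef_rot": TCP orientation; "contact_force": force on the tool from outside, world axes, zero at the start; "torque": the same for the moment, N m; "gripper_width": finger opening in m.
Only numpy, scipy, OpenCV 4.12 (cv2) and the standard library are available. Lean on these libraries where they do the work, as an engineer would, in place of code of your own. Each camera call takes 0.05 s, during which the arm holds its last target. There are 200 camera calls.

## Working session

There is one attempt and no reset: what is moved stays moved. The work goes in short steps, Python scripts to look and compute and a tool call to move; the robot and the scene stay as the last step left them, time stands still between calls to the robot, and variables do not carry over. Pictures are saved under pics/ and viewed, about 8 in all and at most 12, crops included, and the job is handed in when it is done.

Besides the shell and the picture viewer there is one more tool, called after "Emit:" as name(argument=value, ...), one argument or row to a line, values as JSON. apply_moves: Moves the arm, as the interface text tells. Its arguments: {"type":"object","properties":{"targets":{"type":"array"},"force":{"type":"number"}},"required":["targets"]}

```bash
mkdir -p pics; ls
cat > h.py <<'E'
import numpy as np, cv2
from rig import monitor, vision, bot, finder
from scipy.spatial.transform import Rotation as R
def ray(f,uv):
    M=np.array(f["camera_from_world"]);Ri=M[:3,:3].T
    return -Ri@M[:3,3], Ri@np.array([(uv[0]-f["cx"])/f["fx"],(uv[1]-f["cy"])/f["fy"],1])
def onz(f,uv,z):
    o,d=ray(f,uv); return o+d*(z-o[2])/d[2]
def proj(f,p):
    M=np.array(f["camera_from_world"]);c=M[:3,:3]@np.array(p)+M[:3,3]
    return np.array([f["fx"]*c[0]/c[2]+f["cx"],f["fy"]*c[1]/c[2]+f["cy"]])
def tri(l):
    A=0;b=0
    for f,uv in l:
        o,d=ray(f,uv);d=d/np.linalg.norm(d);P=np.eye(3)-np.outer(d,d);A=A+P;b=b+P@o
    return np.linalg.solve(A,b)
def save(f,n): cv2.imwrite("pics/"+n+".png",f["color"][:,:,::-1])
def pose():
    s=monitor.get_state();return np.array(s["eef_pos"]),R.from_euler("xyz",s["eef_rot"])
E
python3 - <<'E'
from h import *
np.set_printoptions(precision=4,suppress=True)
fs={n:vision.grab_frame(n) for n in("side","top")}
for n,f in fs.items():
    save(f,n+"0"); print(n,f["color"].shape,ray(f,(320,240)))
    for t in ["store","pull_edge","stand","bore_mouth","bush_top","drift","thick_drift","rack_hole0","rack_hole1","track_axis","glue","spool","screwdriver"]:
        print(t,[(np.round(r["xy"]),round(r["p"],2)) for r in finder.pinpoint(t,f)][:4])
print(monitor.get_state())
E
```

```text
pics
side (480, 640, 3) (array([0.7163, 0.2724, 1.0554]), array([-0.1696, -0.2767, -0.946 ]))
store [(array([354., 308.]), 0.76)]
pull_edge [(array([418., 264.]), 0.85)]
stand [(array([228., 175.]), 0.79), (array([290., 215.]), 0.76), (array([229., 255.]), 0.71), (array([346., 174.]), 0.67)]
bore_mouth [(array([290., 204.]), 0.86), (array([351., 166.]), 0.82), (array([224., 252.]), 0.8), (array([224., 166.]), 0.6)]
bush_top [(array([353., 277.]), 0.61), (array([348., 167.]), 0.59), (array([222., 166.]), 0.58), (array([291., 206.]), 0.55)]
drift []
thick_drift []
rack_hole0 [(array([352., 275.]), 0.87), (array([372., 314.]), 0.81)]
rack_hole1 [(array([352., 275.]), 0.87), (array([372., 314.]), 0.81)]
track_axis [(array([355., 304.]), 0.63)]
glue [(array([469., 380.]), 0.84), (array([373., 312.]), 0.32)]
spool [(array([417., 417.]), 0.6)]
screwdriver [(array([241., 123.]), 0.88)]
top (480, 640, 3) (array([ 0.4663, -0.0074,  1.3423]), array([ 0.0602,  0.0149, -0.9981]))
store [(array([271., 241.]), 0.8), (array([284., 243.]), 0.22)]
pull_edge [(array([260., 288.]), 0.77)]
stand [(array(
[... 457 characters left out ...]
ole1 [(array([247., 245.]), 0.57), (array([287., 242.]), 0.57)]
track_axis []
glue [(array([178., 290.]), 0.61)]
spool [(array([175., 239.]), 0.83)]
screwdriver [(array([480., 240.]), 0.63), (array([375., 237.]), 0.58)]
{'time_s': 1.4, 'joints': array([-1.5203,  0.1808,  1.607 ,  0.    ,  1.3538, -0.2063]), 'joint_vel': array([-0.0007, -0.0011,  0.0001, -0.0005,  0.0018, -0.0028]), 'joint_torque': array([ -0.001 , -43.3837, -34.2164,   0.0702,   0.031 ,  -0.    ]), 'eef_pos': array([ 0.146 , -0.5562,  0.2637]), 'eef_rot': array([-3.1416, -0.    ,  0.2568]), 'contact_force': array([-0.2731,  0.7035, -0.5655]), 'torque': array([-0.0088,  0.0592,  0.0204]), 'gripper_width': 0.08797211326748137}
```

View pics/side0.png

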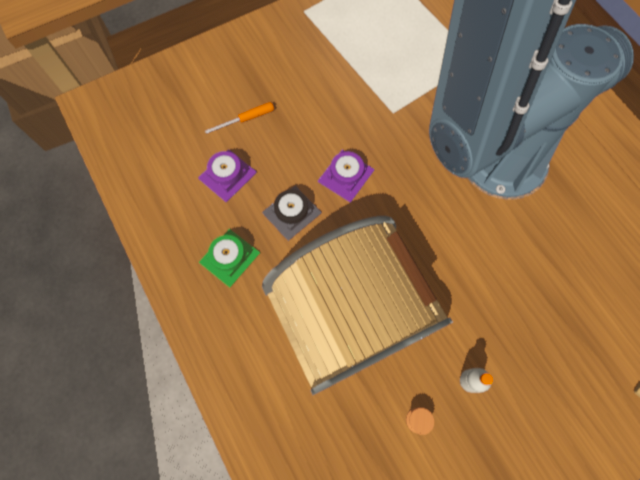

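View pics/top0.png

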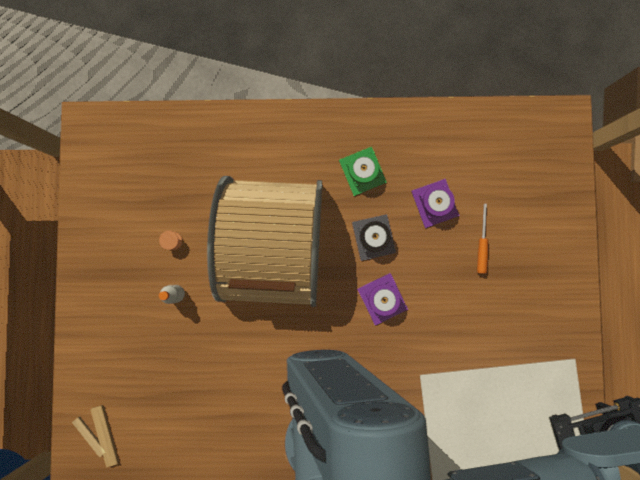

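Run:
```python
from h import *
from scipy.optimize import least_squares
np.set_printoptions(precision=4,suppress=True)
fs={n:vision.grab_frame(n) for n in("side","top")}
box={}
obs=[]
for n,(x0,y0,x1,y1) in {"side":(375,210,450,320),"top":(220,275,305,297)}.items():
    c=fs[n]["color"].astype(int); m=np.zeros(c.shape[:2],np.uint8)
    s=c[y0:y1,x0:x1]; m[y0:y1,x0:x1]=(s.sum(2)<190)&(s[...,0]>s[...,2]+15)
    k,l,st,ce=cv2.connectedComponentsWithStats(m); i=1+st[1:,4].argmax()
    r=cv2.minAreaRect(np.argwhere(l==i)[:,::-1].astype(np.float32)); b=cv2.boxPoints(r); print(n,r,b)
    fs[n]["q"]=b
def S(p,q): # store->world
    c,s=np.cos(p[2]),np.sin(p[2]); return np.array([p[0]+c*q[0]-s*q[1],p[1]+s*q[0]+c*q[1],q[2]])
def strip(p,r,y,off=0):
    a=np.radians(46.5)+p[3]; return S(p,[-r*np.cos(a)+off*np.sin(a),y,0.035+r*np.sin(a)+off*np.cos(a)])
store={"side":[354,308],"top":[271,241]}
bm={"side":[290,204],"top":[374,235]}
print("bore",tri([(fs[n],bm[n]) for n in fs]),[onz(fs[n],bm[n],.053) for n in fs])
print("pull",tri([(fs["side"],[418,264]),(fs["top"],[260,288])]))
def res(p):
    o=[]
    for n,f in fs.items():
        # predicted strip hull rect vs observed: use centre-line end pts
        P=[proj(f,strip(p,r,y,of)) for r in(.164,.19) for y in(-.08,.08) for of in(-.0035,.0035)]
        b=cv2.boxPoints(cv2.minAreaRect(np.array(P,np.float32)))
        Q=f["q"]; D=np.linalg.norm(b[:,None]-Q[None],axis=2); o+=list((b-Q[D.argmin(1)]).ravel())
        o+=list(.15*(proj(f,S(p,[0,0,0]))-store[n]))
    return o
s=least_squares(res,[.46,.09,-.05,.05],diff_step=1e-4,loss="soft_l1");p=s.x;print(p,s.cost,np.round(s.fun,1))
for n,f in fs.items():
    im=f["color"][:,:,::-1].copy()
    def pl(L,c): cv2.polylines(im,[np.array([proj(f,q)*16 for q in L]).round().astype(int)],False,c,1,cv2.LINE_AA,4)
    for y in(-.13,-.118,.118,.13):
        pl([S(p,[-.17*np.cos(a),y,.035+.17*np.sin(a)]) for a in np.linspace(0,np.pi,40)],(255,0,255))
    pl([strip(p,r,y) for r,y in((.164,-.08),(.19,-.08),(.19,.08),(.164,.08))],(255,255,0))
    pl([proj and np.append(onz(f,bm[n],.053)[:2]+.041*np.array([np.cos(a),np.sin(a)]),.053) for a in np.linspace(0,6.3,30)],(0,255,255))
    x,y=(200,160) if n=="top" else (220,170)
    f["im"]=cv2.resize(im[y:y+160 if n=="top" else y+240,x:x+250],None,fx=1.6 if n=="side" else 1.6,fy=1.6)
a,b=fs["side"]["im"],fs["top"]["im"]
b=cv2.copyMakeBorder(b,0,a.shape[0]-b.shape[0],0,0,cv2.BORDER_CONSTANT)
cv2.imwrite("pics/fit.png",np.hstack([a,b]))
```

```text
side ((423.0979309082031, 257.50738525390625), (119.18795013427734, 21.68044090270996), 60.64224624633789) [[384.4333 210.8813]
 [403.3294 200.2522]
 [461.7626 304.1335]
 [442.8665 314.7626]]
top ((261.5370178222656, 285.24774169921875), (66.82087707519531, 9.67682933807373), 2.815556764602661) [[227.9292 288.4392]
 [228.4046 278.774 ]
 [295.1448 282.0563]
 [294.6694 291.7215]]
bore [ 0.5553 -0.1309  0.0617] [array([ 0.5536, -0.1341,  0.053 ]), array([ 0.5562, -0.1319,  0.053 ])]
pull [0.4208 0.1554 0.1898]
[ 0.5261  0.1468 -0.0411  0.1762] 95.42817875440451 [ -0.1  22.4  11.   15.7  -4.8 -18.  -15.9 -11.3   0.8  -0.5  -1.3   0.2
  -1.5   1.1   0.1   0.2   0.3  -0.7   0.1   1. ]
```

View pics/fit.png

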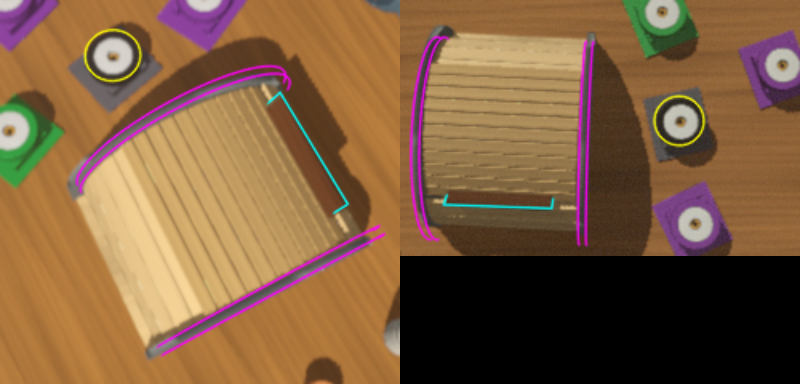

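Run:
```python
from h import *
from scipy.optimize import least_squares
np.set_printoptions(precision=4,suppress=True)
fs={n:vision.grab_frame(n) for n in("side","top")}
def S(p,q):
    c,s=np.cos(p[2]),np.sin(p[2]); return np.array([p[0]+c*q[0]-s*q[1],p[1]+s*q[0]+c*q[1],q[2]])
def strip(p,r,y,off=0):
    a=np.radians(46.5)+p[3]; return S(p,[-r*np.cos(a)+off*np.sin(a),y,0.035+r*np.sin(a)+off*np.cos(a)])
ob=[("side",[397,222],.19,-.08),("side",[441,303],.19,.08),("side",[418,264],.19,0),("top",[260,288],.19,0),("top",[228,288],.19,.08),("top",[294.7,291.5],.19,-.08)]
st={"side":[354,308],"top":[271,241]}
def res(p):
    o=[]
    for n,uv,r,y in ob:o+=list(proj(fs[n],strip(p,r,y))-uv)
    for n in fs:o+=list(.3*(proj(fs[n],S(p,[0,0,0]))-st[n]))
    o+=list(.3*(proj(fs["side"],S(p,[0,0,.035]))-[355,304]))
    for k,uv in((.045,[372,314]),(-.045,[352,275])): o+=list(.5*(proj(fs["side"],S(p,[-.01,k,.12]))-uv))
    for k,uv in((.045,[247,245]),(-.045,[287,242])): o+=list(.5*(proj(fs["top"],S(p,[-.01,k,.12]))-uv))
    return o
s=least_squares(res,[.5,.14,-.05,.05],bounds=([0,0,-.2,0],[1,1,.2,.1]),loss="soft_l1");p=s.x;print(p,s.cost,np.round(s.fun,1))
for n,f in fs.items():
    im=f["color"][:,:,::-1]
    x,y,w,h=(200,165,130,150) if n=="top" else (255,205,205,195)
    k=500/max(w,h) if n=="side" else 2.2; im=cv2.resize(im[y:y+h,x:x+w],None,fx=k,fy=k,interpolation=cv2.INTER_CUBIC)
    def pl(L,c): cv2.polylines(im,[np.array([(proj(f,q)-[x,y]+.5)*k*16 for q in L]).round().astype(int)],False,c,1,cv2.LINE_AA,4)
    for yy in(-.13,.13):
        pl([S(p,[-.17*np.cos(a),yy,.035+.17*np.sin(a)]) for a in np.linspace(0,np.pi,40)],(255,0,255))
    pl([strip(p,r,y_) for r,y_ in((.164,-.08),(.19,-.08),(.19,.08),(.164,.08))],(255,255,0))
    f["im"]=im; print(n,x,y,k)
a,b=fs["side"]["im"],fs["top"]["im"]
b=cv2.copyMakeBorder(b,0,a.shape[0]-b.shape[0],0,0,cv2.BORDER_CONSTANT)
cv2.imwrite("pics/fit2.png",np.hstack([a,b]))
```

```text
[ 0.5414  0.146  -0.065   0.0462] 19.187161657909467 [-0.3  7.8 -4.2 -3.6 -1.7 -0.3  0.2  2.1 -1.1  0.2 -1.2  0.6 -0.1 -0.2
  0.3  0.4 -0.   0.2  0.4  0.   0.3  0.4  0.8 -1.1 -1.5  1.4]
side 255 205 2.4390243902439024
top 200 165 2.2
```

View pics/fit2.png

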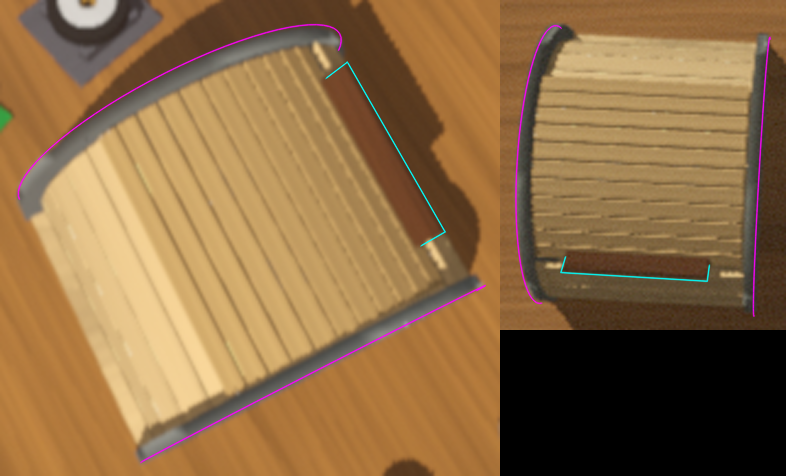

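```bash
cat >> h.py <<'E'
ST=np.array([.5414,.146,-.060])
def S(q,p=None):
    p=ST if p is None else p
    c,s=np.cos(p[2]),np.sin(p[2]); return np.array([p[0]+c*q[0]-s*q[1],p[1]+s*q[0]+c*q[1],q[2]])
def plan(wps,step=.04,start=None):
    """wps: (x,y,z TCP world, yaw, hand cm[, step]); prints calls of <=5 rows"""
    if start is None:
        p,r=pose();
    else: p,r=np.array(start[:3]),R.from_euler("xyz",[np.pi,0,start[3]])
    import math
    rows=[]
    for w in wps:
        t=np.array(w[:3]);rt=R.from_euler("xyz",[np.pi,0,w[3]]);st=w[5] if len(w)>5 else step
        dv=(r.inv()*rt).as_rotvec()
        n=max(1,math.ceil(np.linalg.norm(t-p)/st-.01),math.ceil(np.linalg.norm(dv)/.13))
        for i in range(1,n+1): rows.append((p+(t-p)*i/n,r*R.from_rotvec(dv*i/n),w[4]))
        p,r=t,rt
    p,r=pose() if start is None else (np.array(start[:3]),R.from_euler("xyz",[np.pi,0,start[3]]))
    for k in range(0,len(rows),5):
        out=[]
        for t,rt,h in rows[k:k+5]:
            out.append([round(float(v),3)+0. for v in (r.inv()*rt).as_rotvec()]+[round(float(v),2)+0. for v in r.inv().apply(t-p)*100]+[h])
        print([out]); p,r=rows[min(k+4,len(rows)-1)][:2]
    print("end",p)
E
python3 - <<'E'
from h import *
y=-.06
W=[(.42,-.25,.285,y,0),(*S((-.20,0,.285))[:2],.285,y,0),(*S((-.165,0,.188)),y,0)]
plan(W)
print()
W=[(*S((fx,0,tz+.025)),y,0) for fx,tz in((-.1366,.163),(-.107,.186),(-.0617,.204),(-.0125,.209),(.034,.206),(.0745,.191))]
plan(W,start=(*S((-.165,0,.188)),y),step=.025)
E
```

```text
[[[0.0, 0.0, 0.029, 3.12, -2.06, -0.19, 0], [0.0, 0.0, 0.058, 6.23, -4.12, -0.39, 0], [0.0, 0.0, 0.086, 9.35, -6.18, -0.58, 0], [0.0, 0.0, 0.115, 12.46, -8.24, -0.77, 0], [0.0, 0.0, 0.144, 15.58, -10.3, -0.97, 0]]]
[[[0.0, 0.0, 0.029, 2.79, -2.49, -0.19, 0], [0.0, 0.0, 0.058, 5.58, -4.97, -0.39, 0], [0.0, 0.0, 0.086, 8.36, -7.46, -0.58, 0], [0.0, 0.0, 0.115, 11.15, -9.94, -0.77, 0], [0.0, 0.0, 0.144, 13.94, -12.43, -0.97, 0]]]
[[[0.0, 0.0, 0.029, 2.4, -2.86, -0.19, 0], [0.0, 0.0, 0.029, 1.58, -6.54, -0.19, 0], [0.0, 0.0, 0.029, 0.75, -10.23, -0.19, 0], [0.0, 0.0, 0.029, -0.08, -13.91, -0.19, 0], [0.0, 0.0, 0.029, -0.9, -17.6, -0.19, 0]]]
[[[0.0, 0.0, 0.0, -0.93, -3.66, 0.0, 0], [0.0, 0.0, 0.0, -1.86, -7.32, 0.0, 0], [0.0, 0.0, 0.0, -2.8, -10.98, 0.0, 0], [0.0, 0.0, 0.0, -3.73, -14.64, 0.0, 0], [0.0, 0.0, 0.0, -4.66, -18.3, 0.0, 0]]]
[[[0.0, 0.0, 0.0, -0.93, -3.66, 0.0, 0], [0.0, 0.0, 0.0, -1.86, -7.32, 0.0, 0], [0.0, 0.0, 0.0, -0.7, -7.32, 3.23, 0], [0.0, 0.0, 0.0, 0.47, -7.32, 6.47, 0], [0.0, 0.0, 0.0, 1.64, -7.32, 9.7, 0]]]
end [0.37669691 0.15589406 0.188     ]

[[[0.0, 0.0, 0.0, 1.42, 0.0, 0.0, 0], [0.0, 0.0, 0.0, 2.84, 0.0, 0.0, 0], [0.0, 0.0, 0.0, 4.32, 0.0, -1.15, 0], [0.0, 0.0, 0.0, 5.8, 0.0, -2.3, 0], [0.0, 0.0, 0.0, 8.07, 0.0, -3.2, 0]]]
[[[0.0, 0.0, 0.0, 2.26, 0.0, -0.9, 0], [0.0, 0.0, 0.0, 4.73, 0.0, -1.15, 0], [0.0, 0.0, 0.0, 7.19, 0.0, -1.4, 0], [0.0, 0.0, 0.0, 9.51, 0.0, -1.25, 0], [0.0, 0.0, 0.0, 11.84, 0.0, -1.1, 0]]]
[[[0.0, 0.0, 0.0, 2.02, 0.0, 0.75, 0], [0.0, 0.0, 0.0, 4.05, 0.0, 1.5, 0]]]
end [0.61576594 0.14153268 0.216     ]
```

Emit:
apply_moves(
  targets=[
    [[0,0,0.03,3.1,-2.1,-0.2,0],[0,0,0.06,6.2,-4.1,-0.4,0],[0,0,0.09,9.3,-6.2,-0.6,0],[0,0,0.115,12.5,-8.2,-0.8,0],[0,0,0.144,15.6,-10.3,-1.0,0]],
  ],
)

```text
time_s: 2.1
eef_pos: [0.2716, -0.4158, 0.2739]
eef_rot: [3.141, -0.0, 0.111]
contact_force: [1.7, -0.1, -0.3]
gripper_width: 0.0502
```

Emit:
apply_moves(
  targets=[
    [[0,0,0.03,2.8,-2.5,-0.2,0],[0,0,0.06,5.6,-5.0,-0.4,0],[0,0,0.09,8.4,-7.5,-0.6,0],[0,0,0.115,11.1,-9.9,-0.8,0],[0,0,0.144,13.9,-12.4,-1.0,0]],
  ],
)

```text
time_s: 2.6
eef_pos: [0.3958, -0.2769, 0.284]
eef_rot: [3.141, -0.0, -0.032]
contact_force: [0.6, -1.0, -0.2]
gripper_width: 0.0104
```

Emit:
apply_moves(
  targets=[
    [[0,0,0.03,2.4,-2.9,-0.2,0],[0,0,0.03,1.6,-6.5,-0.2,0],[0,0,0.03,0.7,-10.2,-0.2,0],[0,0,0.03,-0.1,-13.9,-0.2,0],[0,0,0.03,-0.9,-17.6,-0.2,0]],
  ],
)

```text
time_s: 3.1
eef_pos: [0.391, -0.1005, 0.2857]
eef_rot: [3.142, -0.0, -0.061]
contact_force: [0.3, -0.2, 0.2]
gripper_width: 0.0005
```

Emit:
apply_moves(
  targets=[
    [[0,0,0,-0.9,-3.7,0,0],[0,0,0,-1.9,-7.3,0,0],[0,0,0,-2.8,-11,0,0],[0,0,0,-3.7,-14.6,0,0],[0,0,0,-4.7,-18.3,0,0]],
  ],
)

```text
time_s: 3.6
eef_pos: [0.3553, 0.085, 0.2861]
eef_rot: [3.142, -0.001, -0.062]
contact_force: [0.7, -0.0, -0.2]
gripper_width: 0.0005
```

Run:
```python
from h import *
print(pose()[0],monitor.get_state()["eef_rot"],monitor.get_state()["time_s"])
y=-.06
plan([(*S((-.20,0,.285)),y,0),(*S((-.165,0,.188)),y,0)])
```

```text
[0.35528548 0.08496073 0.28606149] [ 3.14156779e+00 -1.22071177e-03 -6.16525640e-02] 3.6
[[[0.0, -0.001, -0.001, -0.9, -3.6, 0.05, 0], [0.0, -0.001, -0.002, -1.8, -7.21, 0.1, 0], [0.0, -0.001, -0.002, -0.64, -7.21, 3.34, 0], [0.0, -0.001, -0.002, 0.53, -7.21, 6.57, 0], [0.0, -0.001, -0.002, 1.69, -7.21, 9.81, 0]]]
end [0.37669691 0.15589406 0.188     ]
```

Emit:
apply_moves(
  targets=[
    [[0,0,0,-0.9,-3.7,0,0],[0,0,0,-1.8,-7.3,0,0],[0,0,0,-0.7,-7.3,3.2,0],[0,0,0,0.5,-7.3,6.5,0],[0,0,0,1.7,-7.3,9.7,0]],
  ],
)

```text
time_s: 4.1
eef_pos: [0.3775, 0.1562, 0.1881]
eef_rot: [-3.141, -0.002, -0.059]
contact_force: [0.4, 0.3, 0.4]
gripper_width: 0.0002
```

Emit:
apply_moves(
  targets=[
    [[0,0,0,1.4,0,0,0],[0,0,0,2.8,0,0,0],[0,0,0,4.3,0,-1.15,0],[0,0,0,5.8,0,-2.3,0],[0,0,0,5.8,0,-2.3,0]],
  ],
)

```text
time_s: 4.6
eef_pos: [0.4367, 0.1518, 0.2128]
eef_rot: [-3.141, -0.002, -0.062]
contact_force: [0.1, -0.0, 1.0]
gripper_width: 0.0003
```

Run:
```python
from h import *
f=vision.grab_frame("side"); im=f["color"][190:400,240:480,::-1]
cv2.imwrite("pics/open1.png",cv2.resize(im,None,fx=2.5,fy=2.5))
```

```text
(no output)
```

View pics/open1.png

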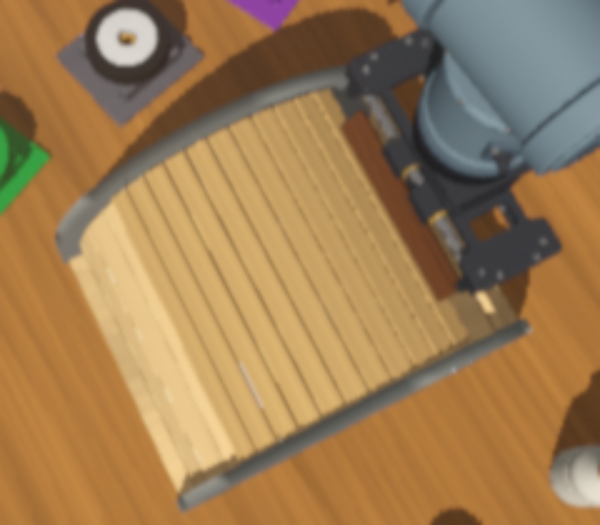

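Fingers sit in front of the dark strip (about (400,200) in the crop) and it has begun to move. Continue along the arc.

Emit:
apply_moves(
  targets=[
    [[0,0,0,2.3,0,-0.9,0],[0,0,0,4.5,0,-1.8,0],[0,0,0,7.0,0,-2.1,0],[0,0,0,9.4,0,-2.3,0],[0,0,0,11.8,0,-2.2,0]],
  ],
)

```text
time_s: 5.15
eef_pos: [0.5526, 0.1451, 0.2336]
eef_rot: [-3.141, 0.001, -0.061]
contact_force: [-2.3, 1.1, 0.3]
gripper_width: 0.0005
```

Emit:
apply_moves(
  targets=[
    [[0,0,0,2.3,0,0.2,0],[0,0,0,4.3,0,0.95,0],[0,0,0,6.4,0,1.7,0],[0,0,0,6.6,0,1.7,0],[0,0,0,6.6,0,1.7,0]],
  ],
)

```text
time_s: 5.65
eef_pos: [0.6152, 0.1412, 0.2163]
eef_rot: [3.141, 0.009, -0.06]
contact_force: [-14.2, -0.1, 9.7]
gripper_width: 0.0005
```

Run:
```python
from h import *
print(pose()[0])
f=vision.grab_frame("side"); im=f["color"][190:400,240:480,::-1]
cv2.imwrite("pics/open2.png",cv2.resize(im,None,fx=2.5,fy=2.5))
```

```text
[0.61519065 0.14124852 0.21626286]
```

View pics/open2.png

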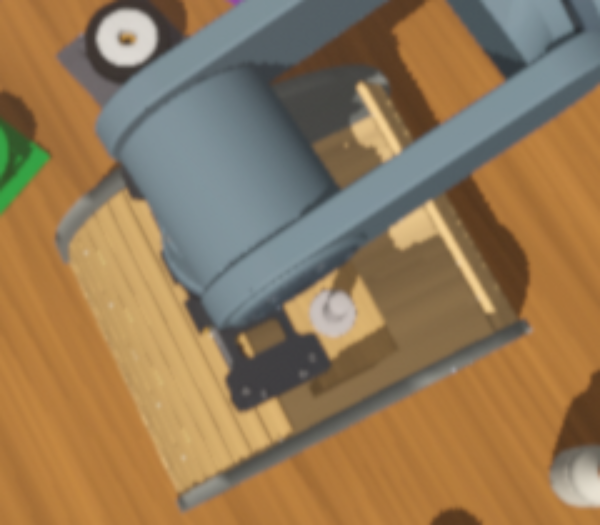

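Emit:
apply_moves(
  targets=[
    [[0,0,0,-3.0,0,-0.5,3],[0,0,0,-5.0,0,-4.0,6],[0,0,0,-7.5,0,-7.5,6],[0,0,0,-10.0,0,-11.0,6],[0,0,0,-12.0,0,-14.0,6]],
  ],
)

```text
time_s: 6.2
eef_pos: [0.4971, 0.1483, 0.3581]
eef_rot: [-3.141, -0.001, -0.061]
contact_force: [0.5, 0.2, 0.2]
gripper_width: 0.038
```

Run:
```python
from h import *
np.set_printoptions(precision=4,suppress=True)
p,r=pose();print(p)
f=vision.grab_frame("wrist"); save(f,"wrist1"); print(ray(f,(320,240)))
for t in("drift","thick_drift","rack_hole0"):
    for q in finder.search_frame(t,f)[:3]: print(t,q)
for k in(.045,-.045): print(proj(f,S((-.01,k,.17))),proj(f,S((-.01,k,.12))),proj(f,S((-.01,k,.125))))
```

```text
[0.4971 0.1483 0.3581]
(array([0.5702, 0.1439, 0.479 ]), array([-0.2789,  0.016 , -0.9602]))
drift {'box': [253.3, 151.7, 41.7, 41.5], 'p': 0.66}
drift {'box': [161.2, 0.0, 313.8, 77.3], 'p': 0.39}
drift {'box': [500.5, 73.3, 112.7, 113.3], 'p': 0.17}
thick_drift {'box': [348.0, 150.2, 44.4, 41.5], 'p': 0.71}
rack_hole0 {'box': [135.1, 0.5, 368.7, 303.4], 'p': 0.8}
[265.0734 180.9263] [272.4439 174.3408] [271.7976 174.9183]
[373.5146 180.8981] [366.2472 174.3164] [366.8845 174.8935]
```

View pics/wrist1.png

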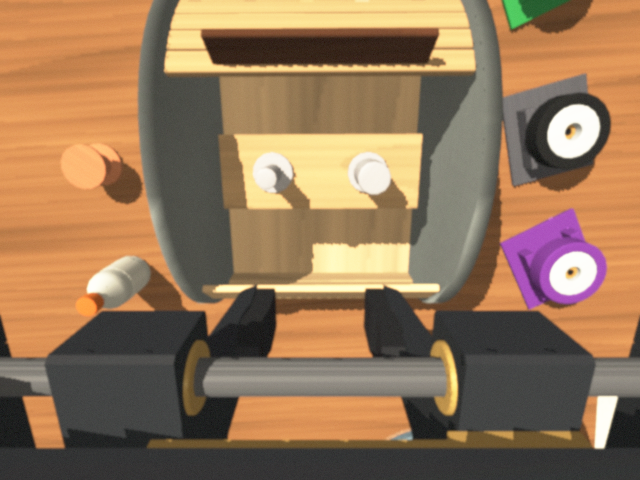

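```bash
sed -i 's/^ST=.*/ST=np.array([.5444,.1435,-.060])/' h.py
python3 - <<'E'
from h import *
y=-.06
print(S((-.01,.045,.17)))
plan([(*S((-.01,.045,.26)),y,5),(*S((-.01,.045,.215)),y,5),(*S((-.01,.045,.17)),y,5,.025)])
E
```

```text
[0.53711637 0.18901866 0.17      ]
[[[0.0, -0.001, 0.0, 1.19, -1.44, 3.24, 5], [0.0, -0.001, -0.001, 2.39, -2.87, 6.47, 5], [0.0, -0.002, -0.001, 3.58, -4.31, 9.71, 5], [0.0, -0.002, -0.001, 3.57, -4.3, 11.96, 5], [0.0, -0.002, -0.001, 3.57, -4.3, 14.21, 5]]]
[[[0.0, 0.0, 0.0, 0.0, 0.0, 2.25, 5], [0.0, 0.0, 0.0, 0.0, 0.0, 4.5, 5]]]
end [0.53711637 0.18901866 0.17      ]
```

Emit:
apply_moves(
  targets=[
    [[0,0,0,1.2,-1.4,3.2,5],[0,0,0,2.4,-2.9,6.5,5],[0,0,0,3.6,-4.3,9.7,5],[0,0,0,3.6,-4.3,9.7,5],[0,0,0,3.6,-4.3,9.7,5]],
  ],
)

```text
time_s: 6.9
eef_pos: [0.5366, 0.1884, 0.2576]
eef_rot: [3.14, 0.005, -0.061]
contact_force: [0.3, 0.9, 0.5]
gripper_width: 0.0499
```

Run:
```python
from h import *
np.set_printoptions(precision=4,suppress=True)
p,r=pose();print(p)
f=vision.grab_frame("wrist"); save(f,"wrist2"); print(ray(f,(320,240)))
for t in("drift","thick_drift"):
    for q in finder.search_frame(t,f)[:3]: print(t,q)
for k in(.045,-.045): print(proj(f,S((-.01,k,.17))),proj(f,S((-.01,k,.125))))
print("tcp axis",proj(f,p+[0,0,-.09]),proj(f,p+[0,0,-.135]))
```

```text
[0.5366 0.1884 0.2576]
(array([0.6103, 0.1842, 0.3782]), array([-0.2842,  0.015 , -0.9587]))
drift {'box': [289.7, 213.2, 56.4, 58.6], 'p': 0.94}
drift {'box': [178.3, 0.0, 453.2, 124.6], 'p': 0.64}
thick_drift {'box': [413.9, 210.4, 73.4, 69.1], 'p': 0.75}
[318.5144 258.578 ] [318.6199 237.5461]
[469.6337 258.4691] [445.0367 237.4641]
tcp axis [319.531  258.0855] [319.4707 237.3233]
```

View pics/wrist2.png

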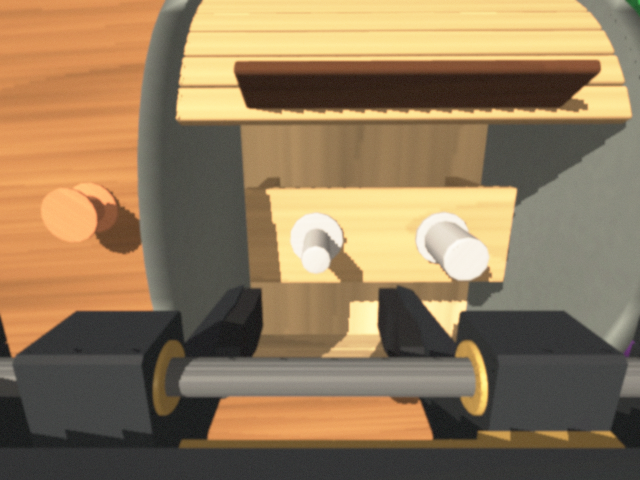

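Emit:
apply_moves(
  targets=[
    [[0,0,0,0,0,3.0,5],[0,0,0,0,-0.1,6.0,5],[0,0,0,0,-0.1,7.5,5],[0,0,0,0,-0.1,8.6,5],[0,0,0,0,-0.1,8.6,5]],
  ],
)

```text
time_s: 7.55
eef_pos: [0.5373, 0.1895, 0.1733]
eef_rot: [3.141, 0.001, -0.061]
contact_force: [-0.7, -0.7, 0.2]
gripper_width: 0.0503
```

Run:
```python
from h import *
s=monitor.get_state(); print(s["eef_pos"],s["eef_rot"],s["contact_force"],s["time_s"])
```

```text
[0.53725952 0.18948482 0.17333365] [ 3.14135292e+00  9.76976163e-04 -6.14891746e-02] [-0.67016761 -0.67123148  0.21090577] 7.55
```

Emit:
apply_moves(
  targets=[
    [[0,0,0,0,0,0.35,5],[0,0,0,0,0,0.35,1.2],[0,0,0,0,0,0.35,1.2],[0,0,0,0,0,0.35,1.2],[0,0,0,0,0,0.35,1.2]],
  ],
  force=60,
)

```text
time_s: 8.05
eef_pos: [0.5378, 0.1898, 0.1706]
eef_rot: [-3.141, -0.001, -0.061]
contact_force: [-0.6, -0.5, 0.4]
gripper_width: 0.0206
```

Emit:
apply_moves(
  targets=[
    [[0,0,0,0,0,0,1.2],[0,0,0,0,0,0,1.2],[0,0,0,0,0,-1,1.2],[0,0,0,0,0,-2.0,1.2],[0,0,0,0,0,-2.0,1.2]],
  ],
)

```text
time_s: 8.55
eef_pos: [0.5386, 0.1899, 0.1923]
eef_rot: [-3.141, -0.003, -0.061]
contact_force: [1.0, 0.0, -1.1]
gripper_width: 0.0163
```

Run:
```python
from h import *
y=-.06
plan([(*pose()[0][:2],.35,y,1.2),(.54,-.06,.35,y,1.2)],step=.045)
```

```text
[[[0.0, -0.001, 0.0, 0.01, 0.0, -3.94, 1.2], [0.0, -0.002, -0.001, 0.03, 0.0, -7.88, 1.2], [0.0, -0.002, -0.001, 0.04, -0.01, -11.83, 1.2], [-0.001, -0.003, -0.001, 0.05, -0.01, -15.77, 1.2], [-0.001, -0.003, -0.001, 0.33, 4.15, -15.77, 1.2]]]
[[[0.0, 0.0, 0.0, 0.27, 4.16, 0.0, 1.2], [0.0, 0.0, 0.0, 0.54, 8.31, 0.0, 1.2], [0.0, 0.0, 0.0, 0.82, 12.47, 0.0, 1.2], [0.0, 0.0, 0.0, 1.09, 16.62, 0.0, 1.2], [0.0, 0.0, 0.0, 1.36, 20.78, 0.0, 1.2]]]
end [ 0.54 -0.06  0.35]
```

Emit:
apply_moves(
  targets=[
    [[0,0,0,0,0,-4,1.2],[0,0,0,0,0,-8,1.2],[0,0,0,0,0,-12,1.2],[0,0,0,0,0,-15.8,1.2],[0,0,0,0.3,3.5,-15.8,1.2]],
  ],
)

```text
time_s: 9.05
eef_pos: [0.5404, 0.1572, 0.3553]
eef_rot: [-3.139, -0.011, -0.057]
contact_force: [0.8, -0.3, -1.1]
gripper_width: 0.0163
```

Emit:
apply_moves(
  targets=[
    [[0,0,0,0.3,4,0,1.2],[0,0,0,0.5,8,0,1.2],[0,0,0,0.8,12,0,1.2],[0,0,0,1.1,16,0,1.2],[0,0,0,1.4,20,0,1.2]],
  ],
)

```text
time_s: 9.55
eef_pos: [0.5398, -0.0474, 0.3484]
eef_rot: [3.142, -0.0, -0.061]
contact_force: [0.7, -0.7, -1.9]
gripper_width: 0.0164
```

Run:
```python
from h import *
np.set_printoptions(precision=4,suppress=True)
p,r=pose();print(p)
f=vision.grab_frame("wrist"); save(f,"wrist3"); print(ray(f,(320,240)))
for q in finder.pinpoint("bore_mouth",f)[:4]: print(q,onz(f,q["xy"],.053))
for q in finder.search_frame("drift",f)[:2]: print(q)
plan([(.555,-.133,.235,-.06,1.2)])
```

```text
[ 0.5398 -0.0474  0.3484]
(array([ 0.6129, -0.0518,  0.4693]), array([-0.2793,  0.0158, -0.9601]))
{'xy': [559.4, 79.3], 'p': 0.84} [ 0.6502 -0.3035  0.053 ]
{'xy': [413.1, 315.8], 'p': 0.8} [ 0.3866 -0.1547  0.053 ]
{'xy': [398.7, 183.9], 'p': 0.76} [ 0.5518 -0.1369  0.053 ]
{'box': [282.2, 239.9, 75.3, 119.6], 'p': 0.87}
[[[0.0, 0.0, -0.001, 0.51, 2.09, 2.83, 1.2], [0.0, 0.0, -0.003, 1.03, 4.19, 5.66, 1.2], [0.0, 0.0, -0.004, 1.54, 6.28, 8.48, 1.2], [0.0, 0.0, -0.005, 2.06, 8.37, 11.31, 1.2]]]
end [ 0.555 -0.133  0.235]
```

View pics/wrist3.png

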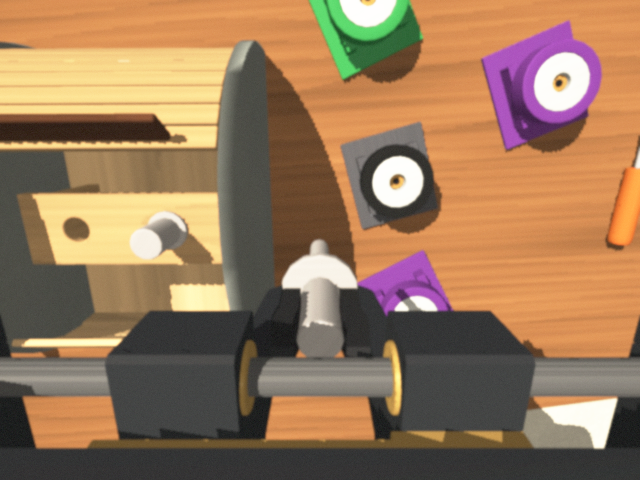

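Emit:
apply_moves(
  targets=[
    [[0,0,0,0.5,2.2,2.8,1.2],[0,0,0,1.0,4.4,5.6,1.2],[0,0,0,1.5,6.6,8.5,1.2],[0,0,0,2.0,8.7,11.3,1.2],[0,0,0,2.0,8.7,11.3,1.2]],
  ],
)

```text
time_s: 10.2
eef_pos: [0.5528, -0.1339, 0.2307]
eef_rot: [-3.139, 0.007, -0.063]
contact_force: [-0.4, -0.3, -2.0]
gripper_width: 0.0161
```

Run:
```python
from h import *
np.set_printoptions(precision=4,suppress=True)
p,r=pose();print(p,monitor.get_state()["eef_rot"])
f=vision.grab_frame("wrist"); 
for q in finder.pinpoint("bore_mouth",f)[:4]: print(q,onz(f,q["xy"],.053))
for q in finder.pinpoint("drift",f)[:2]: print(q)
tip=p+[0,0,-.1206]; print("tip",proj(f,tip),"predicted bore below tip",proj(f,[p[0],p[1],.053]))
im=f["color"][:,:,::-1].copy()
cv2.imwrite("pics/wrist4.png",cv2.resize(im[100:340,180:480],None,fx=2.5,fy=2.5,interpolation=cv2.INTER_CUBIC))
save(f,"wrist4full")
```

```text
[ 0.5528 -0.1339  0.2307] [-3.1391  0.0071 -0.0625]
{'xy': [320.5, 219.9], 'p': 0.87} [ 0.555  -0.1342  0.053 ]
{'xy': [354.5, 390.2], 'p': 0.79} [ 0.3859 -0.1565  0.053 ]
{'xy': [541.0, 82.8], 'p': 0.66} [ 0.6495 -0.3043  0.053 ]
{'xy': [319.2, 246.6], 'p': 0.92}
tip [320.1609 242.7722] predicted bore below tip [320.2361 222.4827]
```

View pics/wrist4.png

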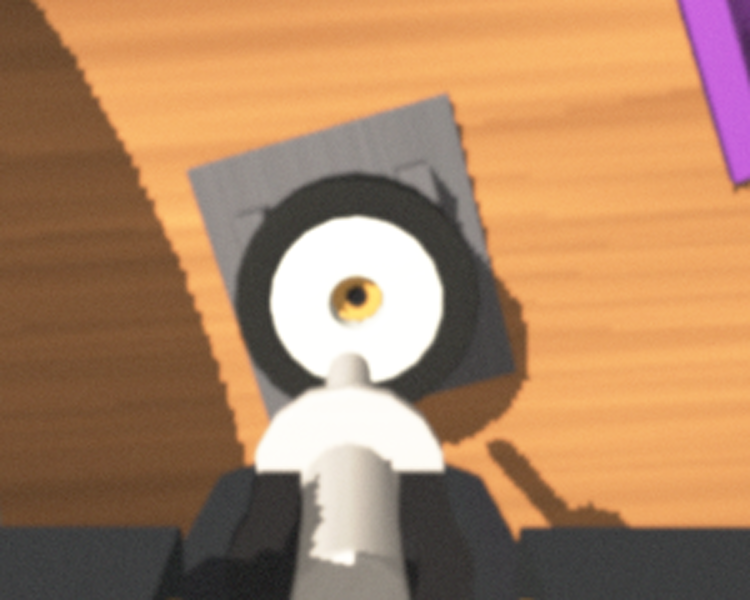

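Emit:
apply_moves(
  targets=[
    [[0,0,0,0.5,0.25,1.0,1.2],[0,0,0,0.5,0.25,3.0,1.2],[0,0,0,0.5,0.25,4.2,1.2],[0,0,0,0.5,0.25,4.2,1.2],[0,0,0,0.5,0.25,4.2,1.2]],
  ],
)

```text
time_s: 10.85
eef_pos: [0.5598, -0.1364, 0.1935]
eef_rot: [-3.142, -0.0, -0.061]
contact_force: [1.0, 0.4, -0.5]
gripper_width: 0.0167
```

Run:
```python
from h import *
np.set_printoptions(precision=4,suppress=True)
p,r=pose();print(p,monitor.get_state()["eef_rot"])
f=vision.grab_frame("wrist"); 
for q in finder.pinpoint("bore_mouth",f)[:2]: print(q,onz(f,q["xy"],.053))
for q in finder.pinpoint("drift",f)[:2]: print(q)
tip=p+[0,0,-.1206]; print("tip",proj(f,tip),"below",proj(f,[p[0],p[1],.053]), "px/mm", proj(f,tip+[.01,0,0])-proj(f,tip))
im=f["color"][:,:,::-1].copy()
cv2.imwrite("pics/wrist5.png",cv2.resize(im[170:320,220:420],None,fx=3.5,fy=3.5,interpolation=cv2.INTER_CUBIC))
```

```text
[ 0.5598 -0.1364  0.1935] [-3.1415 -0.0001 -0.0607]
{'xy': [351.8, 428.7], 'p': 0.83} [ 0.3855 -0.1537  0.053 ]
{'xy': [569.4, 94.1], 'p': 0.74} [ 0.6469 -0.3065  0.053 ]
{'xy': [320.8, 242.5], 'p': 0.61}
tip [319.6456 244.0091] below [319.6427 236.1124] px/mm [ -0.8927 -14.1786]
```

View pics/wrist5.png

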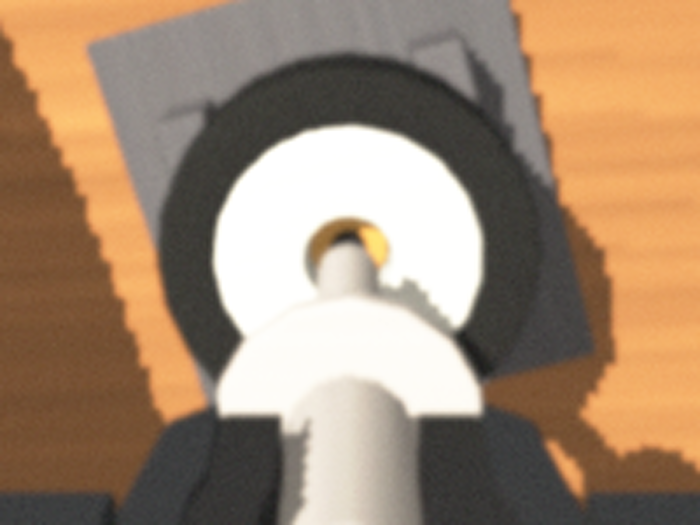

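Emit:
apply_moves(
  targets=[
    [[0,0,0,-0.2,0,0,1.2],[0,0,0,-0.2,0,0.8,1.2],[0,0,0,-0.2,0,1.6,1.2],[0,0,0,-0.2,0,2.3,1.2],[0,0,0,-0.2,0,2.3,1.2]],
  ],
)

```text
time_s: 11.5
eef_pos: [0.5566, -0.1362, 0.1684]
eef_rot: [-3.14, 0.003, -0.061]
contact_force: [-0.1, 0.3, -1.8]
gripper_width: 0.0167
```

Emit:
apply_moves(
  targets=[
    [[0,0,0,0,0,0.3,1.2],[0,0,0,0,0,0.6,1.2],[0,0,0,0,0,0.9,1.2],[0,0,0,0,0,1.2,1.2],[0,0,0,0,0,1.2,1.2]],
  ],
)

```text
time_s: 12.0
eef_pos: [0.5582, -0.1369, 0.1589]
eef_rot: [3.141, -0.001, -0.061]
contact_force: [-0.8, -0.4, 2.7]
gripper_width: 0.0165
```

Emit:
apply_moves(
  targets=[
    [[0,0,0,0,0,0.3,1.2],[0,0,0,0,0,0.6,1.2],[0,0,0,0,0,0.9,1.2],[0,0,0,0,0,1.1,1.2],[0,0,0,0,0,1.1,1.2]],
  ],
)

```text
time_s: 12.5
eef_pos: [0.558, -0.1369, 0.1477]
eef_rot: [3.141, -0.001, -0.061]
contact_force: [-0.7, 0.4, 3.9]
gripper_width: 0.0164
```

Emit:
apply_moves(
  targets=[
    [[0,0,0,0,0,0.2,1.2],[0,0,0,0,0,0.4,1.2],[0,0,0,0,0,0.5,1.2],[0,0,0,0,0,0.5,1.2],[0,0,0,0,0,0.5,1.2]],
  ],
)

```text
time_s: 13.0
eef_pos: [0.558, -0.1368, 0.1427]
eef_rot: [3.141, -0.001, -0.061]
contact_force: [1.7, -0.7, 4.1]
gripper_width: 0.0166
```

Run:
```python
from h import *
s=monitor.get_state(); print(s["eef_pos"],s["contact_force"],s["torque"])
```

```text
[ 0.5579787  -0.13680401  0.14267904] [ 1.74997081 -0.67173654  4.10144366] [-0.03850787  0.0520123   0.04766286]
```

Emit:
apply_moves(
  targets=[
    [[0,0,0,0,0,0.1,1.2],[0,0,0,0,0,0.2,1.2],[0,0,0,0,0,0.3,1.2],[0,0,0,0,0,0.3,1.2]],
  ],
)

```text
time_s: 13.4
eef_pos: [0.5596, -0.1373, 0.1421]
eef_rot: [3.14, -0.005, -0.061]
contact_force: [-1.2, 1.1, 17.0]
gripper_width: 0.0166
```

Emit:
apply_moves(
  targets=[
    [[0,0,0,0,0,-0.8,1.2],[0,0,0,0,0,-2.5,1.2],[0,0,0,0,0,-5,1.2],[0,0,0,0,0,-8,1.2],[0,0,0,0,0,-11,1.2]],
  ],
)

```text
time_s: 13.9
eef_pos: [0.5566, -0.1361, 0.2488]
eef_rot: [-3.14, 0.003, -0.061]
contact_force: [-0.4, -0.9, -1.7]
gripper_width: 0.0163
```

Emit:
apply_moves(
  targets=[
    [[0,0,0,0,0,-3,1.2],[0,0,0,0,0,-6,1.2],[0,0,0,0,0,-10,1.2],[0,0,0,0,0,-10,1.2],[0,0,0,0,0,-10,1.2]],
  ],
)

```text
time_s: 14.4
eef_pos: [0.5575, -0.1365, 0.349]
eef_rot: [3.142, -0.0, -0.061]
contact_force: [0.3, 0.3, -2.9]
gripper_width: 0.0163
```

Run:
```python
from h import *
np.set_printoptions(precision=4,suppress=True)
p,r=pose();print(p,monitor.get_state()["contact_force"])
f=vision.grab_frame("wrist"); save(f,"wrist6")
for q in finder.pinpoint("bush_top",f)[:4]: print(q)
print("bush on plate px",proj(f,[.556,-.136,.022]),"mouth",proj(f,[.556,-.136,.053]))
a=cv2.resize(f["color"][170:270,260:390,::-1],None,fx=5,fy=5,interpolation=cv2.INTER_CUBIC)
cv2.imwrite("pics/wrist6c.png",a)
print("tip",proj(f,p+[0,0,-.1206]))
plan([(*S((-.01,.045,.36)),-.06,1.2)],step=.045)
```

```text
[ 0.5575 -0.1365  0.349 ] [ 0.264   0.2893 -2.8694]
{'xy': [473.1, 103.9], 'p': 0.79}
{'xy': [320.6, 197.1], 'p': 0.69}
bush on plate px [319.3164 195.9214] mouth [319.296  200.4469]
tip [319.7145 243.9762]
[[[0.0, 0.0, 0.0, -0.49, -4.04, -0.16, 1.2], [0.0, 0.001, 0.0, -0.99, -8.08, -0.31, 1.2], [-0.001, 0.001, 0.0, -1.48, -12.13, -0.47, 1.2], [-0.001, 0.002, -0.001, -1.97, -16.17, -0.63, 1.2], [-0.001, 0.002, -0.001, -2.47, -20.21, -0.79, 1.2]]]
[[[0.0, 0.0, 0.0, -0.49, -4.04, -0.16, 1.2], [0.0, 0.001, 0.0, -0.98, -8.09, -0.32, 1.2], [-0.001, 0.001, 0.0, -1.47, -12.13, -0.49, 1.2]]]
end [0.5371 0.189  0.36  ]
```

View pics/wrist6c.png

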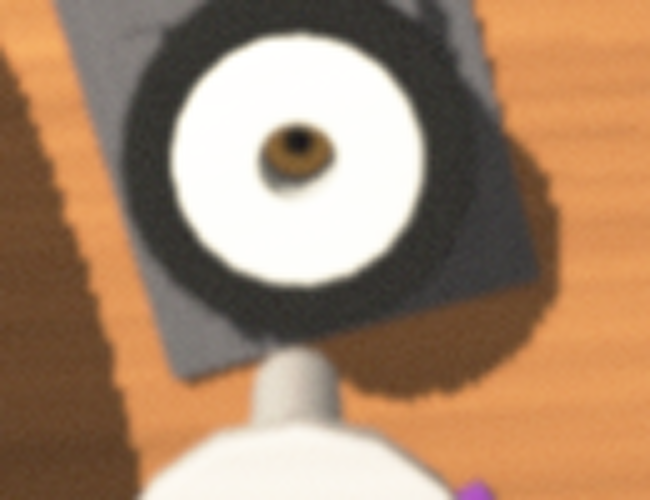

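Emit:
apply_moves(
  targets=[
    [[0,0,0,-0.5,-4,-0.2,1.2],[0,0,0,-1,-8,-0.3,1.2],[0,0,0,-1.5,-12.1,-0.5,1.2],[0,0,0,-2.0,-16.2,-0.6,1.2],[0,0,0,-2.5,-20.2,-0.8,1.2]],
  ],
)

```text
time_s: 15.0
eef_pos: [0.5437, 0.0682, 0.3546]
eef_rot: [-3.141, 0.004, -0.061]
contact_force: [0.8, -0.3, -2.6]
gripper_width: 0.0163
```

Emit:
apply_moves(
  targets=[
    [[0,0,0,-0.5,-4,-0.1,1.2],[0,0,0,-1,-8,-0.2,1.2],[0,0,0,-1.4,-12.1,-0.3,1.2],[0,0,0,-1.4,-12.1,4,1.2],[0,0,0,-1.4,-12.1,8,1.2]],
  ],
)

```text
time_s: 15.5
eef_pos: [0.5376, 0.1898, 0.2748]
eef_rot: [3.141, 0.001, -0.058]
contact_force: [-0.0, -1.0, -1.8]
gripper_width: 0.0167
```

Emit:
apply_moves(
  targets=[
    [[0,0,0,0,0,0,1.2],[0,0,0,0,0,0,1.2]],
  ],
)

```text
time_s: 15.7
eef_pos: [0.5376, 0.188, 0.2758]
eef_rot: [3.141, 0.004, -0.061]
contact_force: [0.4, 0.1, -0.9]
gripper_width: 0.0168
```

Run:
```python
from h import *
np.set_printoptions(precision=4,suppress=True)
p,r=pose();print(p)
f=vision.grab_frame("wrist")
im=f["color"][:,:,::-1].copy()
h=proj(f,S((-.01,.045,.12)));print("hole pred",h,"tip",proj(f,p+[0,0,-.1206]))
plan([(.538,.190,.24,-.06,1.2)])
for q in finder.pinpoint("rack_hole0",f)[:3]: print(q)
cv2.imwrite("pics/wrist7.png",cv2.resize(im[150:350,200:460],None,fx=2.5,fy=2.5,interpolation=cv2.INTER_CUBIC))
```

```text
[0.5376 0.188  0.2758]
hole pred [318.2257 230.5738] tip [319.5312 243.2848]
[[[0.0, 0.0, -0.002, -0.09, -0.2, 3.79, 1.2]]]
end [0.538 0.19  0.24 ]
{'xy': [312.9, 232.0], 'p': 0.77}
{'xy': [102.8, 204.5], 'p': 0.23}
```

Emit:
apply_moves(
  targets=[
    [[0,0,0,0,-0.2,1.5,1.2],[0,0,0,0,-0.2,3.5,1.2],[0,0,0,0,-0.2,5.0,1.2],[0,0,0,0,-0.2,5.0,1.2],[0,0,0,0,-0.2,5.0,1.2]],
  ],
)

```text
time_s: 16.3
eef_pos: [0.5387, 0.1901, 0.2273]
eef_rot: [-3.142, 0.0, -0.061]
contact_force: [-0.0, -0.0, -2.5]
gripper_width: 0.0167
```

Emit:
apply_moves(
  targets=[
    [[0,0,0,0,0,1.3,1.2],[0,0,0,0,0,2.6,1.2],[0,0,0,0,0,3.7,1.2],[0,0,0,0,0,3.7,1.2],[0,0,0,0,0,3.7,1.2]],
  ],
)

```text
time_s: 16.8
eef_pos: [0.5383, 0.1902, 0.1897]
eef_rot: [3.141, 0.001, -0.061]
contact_force: [-0.2, -0.8, -0.2]
gripper_width: 0.0167
```

Emit:
apply_moves(
  targets=[
    [[0,0,0,0,0,0.7,1.2],[0,0,0,0,0,1.3,1.2],[0,0,0,0,0,1.8,1.2],[0,0,0,0,0,1.85,1.2],[0,0,0,0,0,1.85,1.2]],
  ],
)

```text
time_s: 17.3
eef_pos: [0.5385, 0.1902, 0.1715]
eef_rot: [3.142, 0.0, -0.061]
contact_force: [-0.2, -0.1, -2.4]
gripper_width: 0.0164
```

Emit:
apply_moves(
  targets=[
    [[0,0,0,0,0,0.1,1.2],[0,0,0,0,0,0.15,1.2],[0,0,0,0,0,0.15,1.2]],
  ],
)

```text
time_s: 17.6
eef_pos: [0.5388, 0.1903, 0.1706]
eef_rot: [-3.141, -0.001, -0.061]
contact_force: [0.3, -0.1, -0.4]
gripper_width: 0.0163
```

Emit:
apply_moves(
  targets=[
    [[0,0,0,0,0,0,2.2],[0,0,0,0,0,0,3.5],[0,0,0,0,0,0,5],[0,0,0,0,0,0,5],[0,0,0,0,0,0,5]],
  ],
)

```text
time_s: 18.1
eef_pos: [0.5386, 0.1902, 0.1703]
eef_rot: [-3.142, -0.0, -0.061]
contact_force: [-0.9, -1.0, -0.0]
gripper_width: 0.0496
```

Emit:
apply_moves(
  targets=[
    [[0,0,0,0,0,-1.0,5],[0,0,0,0,0,-3,5],[0,0,0,0,0,-6,5],[0,0,0,0,0,-9,5],[0,0,0,0,0,-12,5]],
  ],
)

```text
time_s: 18.6
eef_pos: [0.5385, 0.1902, 0.2922]
eef_rot: [-3.141, -0.001, -0.061]
contact_force: [0.4, 0.3, -0.3]
gripper_width: 0.0498
```

Run:
```python
from h import *
np.set_printoptions(precision=4,suppress=True)
p,r=pose();print(p,monitor.get_state()["gripper_width"])
f=vision.grab_frame("wrist"); save(f,"w8")
for t in("drift","thick_drift"):
    for q in finder.search_frame(t,f)[:2]: print(t,q)
    for q in finder.pinpoint(t,f)[:2]: print(t,q)
# grip/collar expected
for k in(.045,-.045): print([proj(f,S((-.01,k,z))).round(1) for z in(.17,.125,.05)])
print(pose()[0],"drift axis under grasp",[proj(f,[.538,.190,z]).round(1) for z in(.17,.125)])
y=-.06
P=[(-.03,.29),(.09,.30),(.145,.26),(.145,.213)]
plan([(*S((a,0,z)),y,0) for a,z in P])
```

```text
[0.5385 0.1902 0.2922] 0.04984050407784007
drift {'box': [294.6, 204.8, 49.8, 54.8], 'p': 0.71}
drift {'xy': [319.9, 208.1], 'p': 0.93}
thick_drift {'box': [406.7, 205.1, 64.1, 58.9], 'p': 0.94}
thick_drift {'xy': [410.8, 208.4], 'p': 0.67}
[array([321.5, 245.2]), array([321.3, 228.8]), array([320.9, 209.9])]
[array([452.6, 245.1]), array([433.3, 228.7]), array([411.2, 209.9])]
[0.5382 0.1901 0.2899] drift axis under grasp [array([320. , 244.1]), array([320. , 227.8])]
[[[0.0, 0.0, -0.001, -1.05, 2.31, 0.0, 0], [0.0, 0.0, -0.001, -2.1, 4.62, -0.01, 0], [0.0, 0.0, -0.001, 0.9, 4.62, -0.26, 0], [0.0, 0.0, -0.001, 3.9, 4.61, -0.51, 0], [0.0, 0.0, -0.001, 6.9, 4.61, -0.76, 0]]]
[[[0.0, 0.0, 0.0, 3.0, 0.0, -0.25, 0], [0.0, 0.0, 0.0, 5.75, 0.0, 1.75, 0], [0.0, 0.0, 0.0, 8.5, 0.0, 3.75, 0], [0.0, 0.0, 0.0, 8.5, 0.0, 6.1, 0], [0.0, 0.0, 0.0, 8.5, 0.0, 8.45, 0]]]
end [0.6891 0.1348 0.213 ]
```

Emit:
apply_moves(
  targets=[
    [[0,0,0,-1,2.3,0,0],[0,0,0,-2.1,4.6,0,0],[0,0,0,0.9,4.6,-0.3,0],[0,0,0,3.9,4.6,-0.5,0],[0,0,0,6.9,4.6,-0.8,0]],
  ],
  force=30,
)

```text
time_s: 19.35
eef_pos: [0.6046, 0.1397, 0.2964]
eef_rot: [3.141, 0.003, -0.062]
contact_force: [-0.0, 0.4, -0.1]
gripper_width: 0.012
```

Emit:
apply_moves(
  targets=[
    [[0,0,0,3,0,-0.3,0],[0,0,0,5.7,0,1.7,0],[0,0,0,8.5,0,3.7,0],[0,0,0,8.5,0,6.1,0],[0,0,0,8.5,0,8.4,0]],
  ],
)

```text
time_s: 19.85
eef_pos: [0.6889, 0.1345, 0.2102]
eef_rot: [3.141, 0.004, -0.062]
contact_force: [-0.9, -0.0, 0.1]
gripper_width: 0.0001
```

Run:
```python
from h import *
print(pose()[0],monitor.get_state()["gripper_width"],monitor.get_state()["contact_force"])
plan([(*S((a,0,z+.025)),-.06,0) for a,z in((.1035,.186),(.0617,.204),(.0125,.209),(-.034,.206),(-.0735,.191),(-.094,.182))],step=.027)
```

```text
[0.68887826 0.13449674 0.21022322] 0.00014520592819399847 [-0.93661644 -0.03277274  0.09502029]
[[[0.0, 0.002, -0.001, -2.06, -0.01, -0.03, 0], [0.0, 0.004, -0.002, -4.13, -0.03, -0.06, 0], [0.0, 0.004, -0.002, -6.22, -0.02, -0.95, 0], [0.0, 0.004, -0.002, -8.31, -0.02, -1.84, 0], [0.0, 0.004, -0.002, -10.77, -0.01, -2.08, 0]]]
[[[0.0, 0.0, 0.0, -2.46, 0.0, -0.25, 0], [0.0, 0.0, 0.0, -4.78, 0.0, -0.1, 0], [0.0, 0.0, 0.0, -7.11, 0.0, 0.05, 0], [0.0, 0.0, 0.0, -9.09, 0.0, 0.8, 0], [0.0, 0.0, 0.0, -11.06, 0.0, 1.55, 0]]]
[[[0.0, 0.0, 0.0, -2.05, 0.0, 0.9, 0]]]
end [0.45056915 0.14913662 0.207     ]
```

Emit:
apply_moves(
  targets=[
    [[0,0,0,-2.0,0,0,0],[0,0,0,-4.1,0,-0.1,0],[0,0,0,-6.2,0,-1.0,0],[0,0,0,-8.3,0,-1.9,0],[0,0,0,-10.8,0,-2.2,0]],
  ],
)

```text
time_s: 20.35
eef_pos: [0.5821, 0.141, 0.2359]
eef_rot: [3.141, -0.002, -0.062]
contact_force: [6.5, -1.6, 4.3]
gripper_width: 0.0005
```

Emit:
apply_moves(
  targets=[
    [[0,0,0,-2.4,0,-0.2,0],[0,0,0,-4.8,0,-0.1,0],[0,0,0,-7.1,0,0,0],[0,0,0,-9.1,0,0.8,0],[0,0,0,-11.0,0,1.6,0]],
  ],
)

```text
time_s: 20.85
eef_pos: [0.4717, 0.148, 0.2199]
eef_rot: [3.141, -0.002, -0.061]
contact_force: [3.6, -0.7, 1.6]
gripper_width: 0.0006
```

Run:
```python
from h import *
print(pose()[0],monitor.get_state()["contact_force"])
plan([(*S((a,0,z+.025)),-.06,0) for a,z in((-.094,.182),(-.1124,.168),(-.117,.165))],step=.013)
```

```text
[0.47166165 0.14798349 0.21988109] [ 3.64755003 -0.69367401  1.58882337]
[[[0.0, -0.001, -0.001, -1.06, 0.01, 0.64, 0], [0.0, -0.002, -0.001, -2.11, 0.01, 1.28, 0], [0.0, -0.002, -0.001, -3.04, 0.02, 1.98, 0], [0.0, -0.002, -0.001, -3.96, 0.02, 2.68, 0], [0.0, -0.002, -0.001, -4.42, 0.02, 2.98, 0]]]
end [0.42761054 0.15051579 0.19      ]
```

Emit:
apply_moves(
  targets=[
    [[0,0,0,-1.1,0,0.6,0],[0,0,0,-2.1,0,1.3,0],[0,0,0,-3.0,0,2.0,0],[0,0,0,-3.6,0,2.4,0],[0,0,0,-3.6,0,2.4,0]],
  ],
)

```text
time_s: 21.35
eef_pos: [0.4347, 0.1504, 0.195]
eef_rot: [3.141, 0.002, -0.061]
contact_force: [0.7, -0.3, -0.5]
gripper_width: 0.0003
```

Emit:
apply_moves(
  targets=[
    [[0,0,0,-0.2,0,0.15,0],[0,0,0,-0.4,0,0.3,0],[0,0,0,-0.6,0,0.4,0],[0,0,0,-0.6,0,0.4,0]],
  ],
)

```text
time_s: 21.75
eef_pos: [0.4313, 0.1507, 0.1929]
eef_rot: [-3.141, -0.004, -0.061]
contact_force: [5.4, -0.0, 0.7]
gripper_width: 0.0002
```

Emit:
apply_moves(
  targets=[
    [[0,0,0,-0.2,0,0.05,0],[0,0,0,-0.4,0,0.1,0],[0,0,0,-0.5,0,0.1,0],[0,0,0,-0.5,0,0.1,0]],
  ],
)

```text
time_s: 22.15
eef_pos: [0.4297, 0.1509, 0.1938]
eef_rot: [-3.141, -0.012, -0.062]
contact_force: [13.5, -0.9, 0.3]
gripper_width: 0.0005
```

Run:
```python
from h import *
np.set_printoptions(precision=4,suppress=True)
s=monitor.get_state();print(s["eef_pos"],s["contact_force"])
fs=[vision.grab_frame(n) for n in("side","top")]
for f in fs:
    print(f["camera_from_world"][0][3],[(np.round(q["xy"],1),q["p"]) for q in finder.pinpoint("pull_edge",f)[:2]])
    for d in(0,.03,.06,.1):
        a=np.radians(46.5)+d;print(d,proj(f,S((-.19*np.cos(a),0,.035+.19*np.sin(a)))))
    save(f,"close_%d"%s["joints"].size)
```

```text
[0.4297 0.1509 0.1938] [13.5316 -0.9076  0.3084]
0.47927756897677304 [(array([420.6, 262.9]), 0.83)]
0 [416.4063 262.5617]
0.03 [414.9936 262.9168]
0.06 [413.5047 263.3174]
0.1 [411.4028 263.9222]
0.01938547150420894 []
0 [261.6293 291.5145]
0.03 [261.517  289.8331]
0.06 [261.4141 288.0913]
0.1 [261.292 285.678]
```

Emit:
apply_moves(
  targets=[
    [[0,0,0,0,0,0.2,0],[0,0,0,0,0,0.4,0],[0,0,0,0,0,0.5,0],[0,0,0,0,0,0.5,0]],
  ],
)

```text
time_s: 22.75
eef_pos: [0.431, 0.151, 0.192]
eef_rot: [-3.14, -0.015, -0.061]
contact_force: [5.7, -2.4, 25.5]
gripper_width: 0.0006
```

Emit:
apply_moves(
  targets=[
    [[0,0,0,0.7,0,-1.0,0],[0,0,0,1.2,0,-2.5,0],[0,0,0,1.2,0,-5,0],[0,0,0,1.2,0,-9,0],[0,0,0,-2,1.5,-12,0]],
  ],
)

```text
time_s: 23.25
eef_pos: [0.4053, 0.1376, 0.3077]
eef_rot: [-3.141, 0.0, -0.061]
contact_force: [0.7, -1.0, 1.3]
gripper_width: -0.0002
```

Emit:
apply_moves(
  targets=[
    [[0,0,0,-1,5,-1,0],[0,0,0,-2,10,-1,0],[0,0,0,-3,15,-1,0],[0,0,0,-4,20,-1,0],[0,0,0,-5,25,-1,0]],
  ],
)

```text
time_s: 23.75
eef_pos: [0.3391, -0.1045, 0.316]
eef_rot: [-3.141, 0.0, -0.06]
contact_force: [0.7, -0.5, 0.2]
gripper_width: 0.0006
```

Emit:
apply_moves(
  targets=[
    [[0,0,0,-2,3,0,0],[0,0,0,-3,7,0,0],[0,0,0,-4,10,0,0],[0,0,0,-4,10,0,0]],
  ],
)

```text
time_s: 24.15
eef_pos: [0.2928, -0.2031, 0.3158]
eef_rot: [-3.141, 0.002, -0.067]
contact_force: [0.3, 0.3, 0.4]
gripper_width: 0.0006
```

Run:
```python
from h import *
from scipy.optimize import least_squares
np.set_printoptions(precision=4,suppress=True)
s=monitor.get_state();print(s["eef_pos"],s["contact_force"],s["time_s"])
old={n:cv2.imread(f"pics/{n}0.png") for n in("side","top")}
for n in("side","top"):
    f=vision.grab_frame(n); save(f,n+"_end")
    print(n,[(np.round(q["xy"],1),q["p"]) for q in finder.pinpoint("pull_edge",f)[:1]])
    for t in("bush_top","glue","spool","screwdriver"): print(t,[np.round(q["xy"]) for q in finder.pinpoint(t,f)[:4]])
    x0,y0,x1,y1=(225,270,300,300) if n=="top" else (375,205,460,320)
    for im,l in((old[n],"old"),(f["color"][:,:,::-1],"new")):
        c=im.astype(int)[...,::-1]
        if n=="top":
            g=c[y0:y1,240:285].mean(1).round(0); print(l,[int(v) for v in g.sum(1)])
        else: # profile across strip along its normal through middle
            print(l,[int(c[int(262-.49*k),int(405+.87*k)].sum()) for k in range(-16,30,2)])
```

```text
[ 0.2928 -0.2031  0.3158] [0.3343 0.266  0.3852] 24.15
side [(array([418.1, 264. ]), 0.81)]
bush_top [array([227., 251.]), array([347., 168.]), array([224., 167.])]
glue [array([468., 380.]), array([238., 121.])]
spool [array([417., 416.])]
screwdriver [array([240., 120.]), array([290., 216.])]
old [378, 399, 393, 346, 389, 396, 238, 230, 227, 220, 223, 217, 185, 169, 180, 172, 164, 179, 177, 175, 174, 184, 185]
new [389, 364, 375, 432, 333, 336, 386, 241, 228, 238, 227, 226, 227, 201, 164, 173, 163, 175, 179, 175, 176, 181, 182]
top [(array([260.1, 292.1]), 0.72)]
bush_top [array([387., 304.]), array([441., 203.]), array([366., 169.]), array([372., 239.])]
glue [array([178., 292.]), array([286., 242.])]
spool [array([175., 240.])]
screwdriver [array([479., 235.])]
old [313, 338, 331, 300, 292, 293, 297, 309, 334, 305, 232, 196, 186, 192, 188, 184, 182, 178, 162, 161, 186, 220, 226, 220, 222, 233, 234, 228, 220, 217]
new [311, 314, 313, 319, 343, 331, 299, 287, 285, 292, 311, 321, 287, 218, 195, 195, 195, 192, 189, 187, 185, 169, 163, 180, 218, 237, 239, 231, 223, 221]
```

```bash
python3 -c "
from rig import bot; print(bot.job_done())"
```

```text
the job is handed in; nothing more can be done
None
```

I handed the job in at about 24.5 s of robot time. I rolled the door open, pushed the bush down with the slim drift, put the drift back and rolled the door shut, in that order.

- **Door open:** it came up against its end stop at about 17 N, well above the 3–7 N that moves it.
- **Bush:** the force rose to 17 N when the drift tip was about 21.5 mm above the bench, against the 22 mm expected for the bush standing on the plate. A wrist picture afterwards also showed the bush deep in the bore. While pushing, the force read only about 4–5.5 N, less than the 7–12 N quoted. The final depth still agrees with the bush standing on the plate.
- **Slim drift:** it is back in the hole it came from (`rack_hole0`). The weight came off the gripper as the collar seated. The networks placed it within about 2 pixels of the expected upright position. I could not look at this myself because the 12-picture limit was used up.
- **Door shut:** it reached its stop, with about 21 N along the track. The top camera put the pull strip at row 292.1, against 291.5 predicted for fully shut. The side camera's point was about 2 pixels off the prediction, which is its usual error.
- **Everything else:** the glue bottle and spool are unchanged within a few pixels. For the screwdriver, one reading moved about 5 pixels, but the arm never went near it. The thick drift was still in its hole when I last checked, before shutting the door.

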